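# Neutral lever, then hold the sheeter guard open

### The job

Bring the dough sheeter's reversing lever to neutral, standing straight up, and let go of it while the wire guard is still shut. Then lift the guard over the rollers (it has a bar handle along its front) and hold it open at 50 degrees from shut so that the rollers can be brushed clean. The guard falls shut by itself, so finish while holding it there, with the lever still upright and without moving the things standing around.

Things in the scene. Friction and masses are not known exactly. Their poses are not given: they have to be found in the camera images.
- sheeter: white bench dough sheeter, fixed, 220 deep (x) by 280 mm wide (y). Origin: centre of its underside; x points from its front (robot's side) to its back, z up. Front shelf 104 mm high, reaching 110 mm in front of the origin; two side cheeks (106 to 140 mm off the middle, from 65 mm before to 110 mm behind the origin) 170 mm high; two steel rollers between them, tops 147 mm high
- guard_bar (a point): middle of the guard's bar handle: round bar parallel to the hinge, black sleeve 14 mm diameter, 120 mm long, in the guard's plane, 195 mm from the hinge line. Space between bar and grille 34 mm clear, 140 mm long, open above and below. When shut: 160 mm above the bench, 105 mm before the sheeter's origin, over 45 mm free beneath. Axes turn with the guard; y along the bar
- guard_hinge (a point): middle of the guard's hinge line, on the sheeter, 90 mm behind its origin and 160 mm above the bench. Its y axis is the hinge axis (it does not turn with the guard)
- guard (a joint): opening angle (rad) of the wire guard over the rollers, a steel-rod grille 180 mm wide, 150 mm from the hinge along its back edge to its front edge, about 0.5 kg: 0 shut (level, 160 mm above the bench), growing as the bar rises up and back; stop at 1.25. 50 degrees is 0.873. Turns easily and falls shut by its weight from any angle, about 2 N at the bar
- pedestal: grey control box of the sheeter, fixed to the bench to the left or the right of it, 130 mm (x) by 90 mm (y), top 60 mm high, with the reversing lever standing out of a slot along x. Origin at the centre of its underside; x points away from the robot apart from some yaw
- lever_knob (a point): centre of the lever's black ball knob, 28 mm diameter, 115 mm from the pivot on a 10 mm steel rod; 170 mm above the bench when the lever is upright
- lever_pivot (a point): pivot of the lever, on the pedestal's middle, 55 mm above the bench; the lever swings about the pedestal's y axis
- lever (a joint): lever angle in rad: 0 is neutral, straight up; negative leans to the pedestal's -x (towards the robot), positive to its +x; stops at -0.8 and 0.8; starts leaning towards the robot. Stiff: it stays where it is left and takes about 1 N at the knob
- dredger: loose aluminium flour dredger, a round tin 76 mm diameter, 115 mm high, standing on the side of the sheeter where the pedestal is not; origin at the centre of its base. Leave alone
- scale: loose red kitchen scale, 130 by 120 by 45 mm; origin at the centre of its underside. Leave alone
- bowl: loose steel bowl, 170 mm across the rim, 75 mm high; origin at the centre of its base. Leave alone

How it is judged:
By the outcome, as a careful person would: the job done as asked, in the order asked, and still so for the second after the job is handed in, while the arm keeps its last pose, push and grip.
It also fails if it takes over 51 s, if anything falls off the work surface, if the arm or the gripper's body presses on something with over 40 N, if the wrist force passes 120 N, or if a joint passes its speed limit or range.

### The arm

A 6-joint arm with a two-finger parallel gripper is mounted at the origin on the work surface. World frame = base frame: x ahead of the robot, y to its left, z up, the work surface at z = 0. Lengths are in m, angles in rad, forces in N, time in s.
With the tool pointing down it reaches from about 0.25 to 0.725 m from the base axis. Payload 4 kg.
Tool frame: the origin (TCP) lies midway between the tips of the shut fingers; the grasp point (between the pads) lies 19 mm behind it (bot.grip_point_offset is the distance from the TCP to the grasp point, in m); z points along the fingers, y is the line along which they close (so a half turn about z gives the same grasp; the last joint's range is limited). The gripper opens to 85 mm and grips with 20 to 120 N. Pads are 22 mm wide; open, the fingers measure 114 mm over their backs; the gripper's body (76 mm by 85 mm) begins 54 mm behind the grasp point. The pads swing forward as they close: fully open they stand 13 mm farther back than shut.
Start: joints at [-1.26, 0.241, 0.005, 1.335, 0, 1.571], TCP at [0.153, -0.476, 0.231] pointing down, gripper open.
Joint ranges: [-2.72, 2.72], [-1.05, 1.87], [-1.09, 1.28], [-1.99, 2.15], [-1.42, 1.44], [-3.14, 3.14]. Speed limits (rad/s): [2.79, 2.79, 3.14, 3.14, 3.14, 3.14].

### API

Orientations are given as a unit quaternion [x, y, z, w].
In Python, from workcell import bot gives the robot as it stands.
- The arm moves only by the tool step_arm, never from a script. Its argument "targets" is text: rows parted by semicolons, each of 7 numbers parted by spaces: the opening, from -1 (shut) to 1 (fully open), so that 0 is half open, then the shift along the world's x, y, z normalised to -1 to 1, where 1 is 0.5 m, then the turn, a rotation vector about the world's x, y, z normalised to -1 to 1, where 1 is pi/4 rad. In form: gripper x y z wx wy wz; .... A call has 1 to 10 rows; each row is the pose to reach, as a shift and turn from the pose commanded when the call began; what a row does not reach only later rows make up. A row lasts 1/12 s, in which the tool goes at most 41.7 mm and 7.16 degrees, less where a joint would pass 70% of its speed; a pose out of reach is approached as far as the arm can. A call with a number of a shift or a turn outside -1 to 1 is refused whole. A call with a gripper value outside its range is refused whole. The fingers move at their own pace and stop on an object; the grip force is fixed at half the most. Time passes only in rows, so rows that repeat a pose let the fingers close. It gives the time, the measured TCP pose, the force, the opening and the grip force at its end, in the units of the state.
- bot.get_obs(): the state, without advancing time (a new reading comes with each control period).
- bot.camera(name): name is "scene" or "top"; returns the picture (420x560x3 uint8, red, green, blue); there is no depth.
- bot.camera_info(name): a dict with "vertical_fov" (degrees; the focal length in pixels is half the picture's height over the tangent of half this angle, whatever the lens; pixels are square), "cx", "cy" (the principal point, pixels), "pose" (4x4, takes a point from camera to world coordinates). Camera axes: x right, y up, looking along -z (the intrinsics and any distortion apply to the point x, -y, -z); pixel columns grow to the right and rows downward; lengths in m; the calibration is good to about 2 mm. A picture is of the moment at which its call begins. camera_info takes no time and is no camera call.
- bot.job_done(): hands the job in; it is judged then, once.
The state is a dict: "clock": time; "joint_pos": joint angles; "joint_vel": joint speeds; "tau": joint torques, N m; "eef_pos": TCP position; "tool_rot": TCP orientation; "ft_force": force on the tool from outside, world axes, zero at the start; "ft_torque": the same for the moment, N m; "grip_width": finger opening in m; "grasp_force": force on a finger pad.
Only numpy, scipy, OpenCV 4.12 (cv2) and the standard library are available. Lean on these libraries where they do the work, as an engineer would, in place of code of your own. Each camera call takes 0.05 s, during which the arm holds its last target. There are 200 camera calls.

## Working session

There is one attempt and no reset: what is moved stays moved. The work goes in short steps, Python scripts to look and compute and a tool call to move; the robot and the scene stay as the last step left them, time stands still between calls to the robot, and variables do not carry over. Pictures are saved under pics/ and viewed, at most 10 in all, crops included, and the job is handed in when it is done.

Besides the shell and the picture viewer there is one more tool, called after "Emit:" as name(argument=value, ...) on one line, values as JSON. step_arm: Moves the arm, as the interface text tells. Scaled input: -1 to 1 covers 0.5 m each way for a shift and pi/4 rad each way for a turn. Its arguments: {"type":"object","properties":{"targets":{"type":"string"}},"required":["targets"]}

```bash
mkdir -p pics; ls
python3 - <<'E'
from workcell import bot
import cv2
for n in("scene","top"):
    cv2.imwrite(f"pics/{n}0.png",bot.camera(n)[:,:,::-1]); print(n,bot.camera_info(n))
o=bot.get_obs();print(o)
E
```

```text
pics
scene {'vertical_fov': 56.88050210418665, 'cx': 276.3863676031277, 'cy': 218.95568801774994, 'pose': array([[-0.67238981, -0.5404207 ,  0.50580373,  1.01212184],
       [ 0.74010935, -0.48032671,  0.47066378,  0.4020286 ],
       [-0.01140541,  0.6908196 ,  0.7229372 ,  0.75533557],
       [ 0.        ,  0.        ,  0.        ,  1.        ]])}
top {'vertical_fov': 52.879641080033, 'cx': 283.72227831167413, 'cy': 208.2487628178479, 'pose': array([[ 0.00430595,  0.99557858, -0.09383366,  0.48200154],
       [-0.9998649 ,  0.00279786, -0.01619762, -0.01170917],
       [-0.01586347,  0.09389073,  0.99545612,  1.040531  ],
       [ 0.        ,  0.        ,  0.        ,  1.        ]])}
{'clock': 0.1, 'joint_pos': array([-1.26001183e+00,  2.41365395e-01,  3.89289947e-03,  1.33520600e+00,
        2.88264249e-05,  1.57078984e+00]), 'joint_vel': array([ 0.00042225, -0.00319918,  0.00289008,  0.00130677, -0.00118167,
       -0.00149185]), 'tau': array([ 2.05032375e-04, -3.73138154e+01,  2.53009272e+01,  1.08151601e-02,
        1.29366013e-04,  1.94229426e-05]), 'eef_pos': array([ 0.1527424 , -0.4755189 ,  0.23050107]), 'tool_rot': array([ 9.87949962e-01,  1.54770758e-01, -1.31406584e-04, -9.31974649e-04]), 'ft_force': array([ 0.2180453 , -0.14280063, -0.39184511]), 'ft_torque': array([-0.0676756 , -0.06245126, -0.02088636]), 'grasp_force': 0.0, 'grip_width': 0.08518674919219182}
```

View pics/scene0.png

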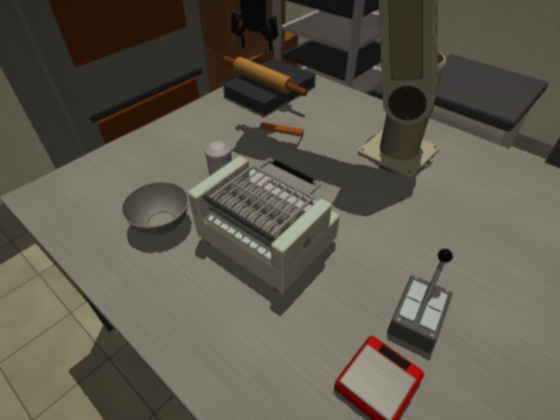

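View pics/top0.png

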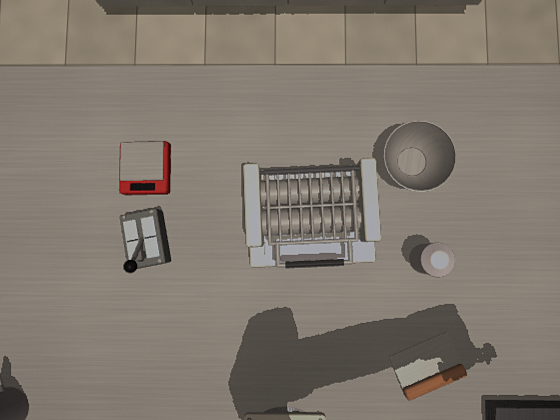

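The scene view shows the sheeter in the middle, the pedestal and lever on the robot's left at about (425,310), with the knob at (445,256). In the top view the knob is at (130,267) and the bar runs from (286,264) to (344,263). I'll enlarge for measuring.

```bash
cat > h.py <<'E'
import numpy as np,cv2
from workcell import bot
def ray(n,u,v):
    i=bot.camera_info(n);P=i["pose"];f=210/np.tan(np.radians(i["vertical_fov"]/2))
    d=P[:3,:3]@np.array([(u-i["cx"])/f,-(v-i["cy"])/f,-1]);return P[:3,3],d
def at(n,u,v,z):
    o,d=ray(n,u,v);return o+d*(z-o[2])/d[2]
def proj(n,p):
    i=bot.camera_info(n);P=i["pose"];f=210/np.tan(np.radians(i["vertical_fov"]/2))
    q=P[:3,:3].T@(np.asarray(p)-P[:3,3]);return np.array([i["cx"]-f*q[0]/q[2],i["cy"]+f*q[1]/q[2]])
def tri(a,b):
    A=np.zeros((3,3));B=np.zeros(3)
    for n,uv in(("top",a),("scene",b)):
        o,d=ray(n,*uv);d=d/np.linalg.norm(d);M=np.eye(3)-np.outer(d,d);A+=M;B+=M@o
    return np.linalg.solve(A,B)
E
python3 - <<'E'
import cv2
a=cv2.imread("pics/top0.png");b=cv2.imread("pics/scene0.png")
cv2.imwrite("pics/c1.png",cv2.hconcat([cv2.resize(a[200:280,100:190],(450,400),interpolation=2),cv2.resize(b[240:350,380:460],(291,400),interpolation=2)]))
cv2.imwrite("pics/c2.png",cv2.resize(a[150:280,235:390],(775,650-50),interpolation=2))
from h import *
print(tri((130,267),(445,256)))
for p in((286,264),(344,263)):print(at("top",*p,.16))
E
```

```text
[0.44153365 0.32449338 0.14963247]
[ 0.44917532 -0.00259279  0.16      ]
[ 0.45181004 -0.12233723  0.16      ]
```

View pics/c1.png

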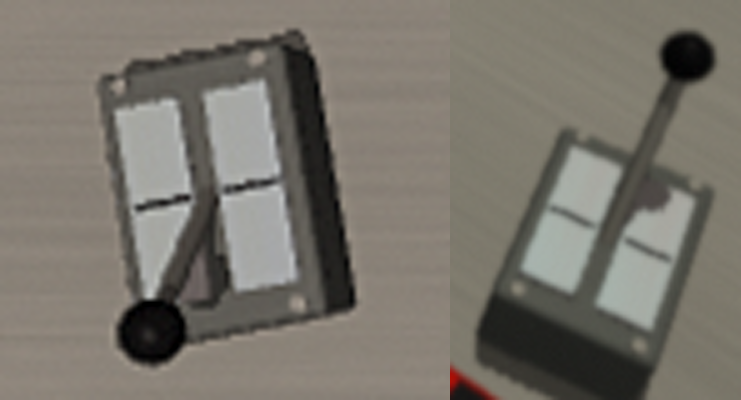

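View pics/c2.png

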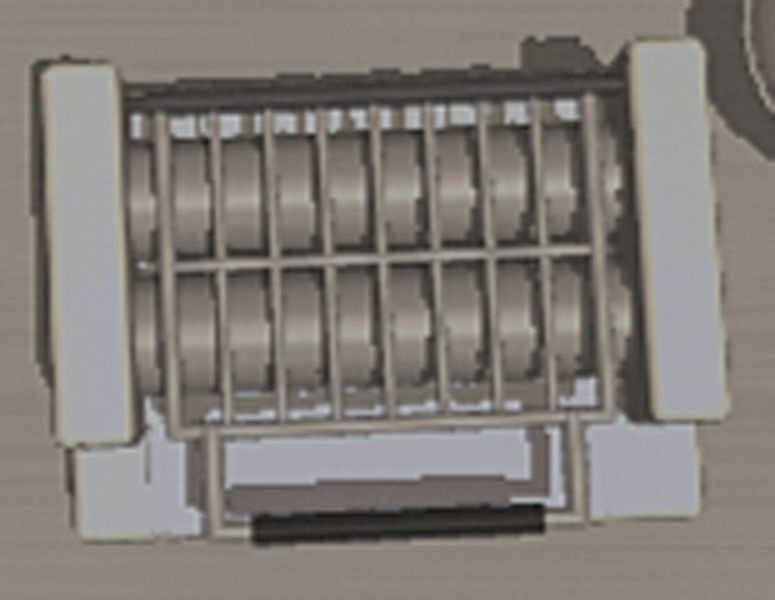

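```bash
cat > geo.py <<'E'
from h import *
T=lambda u,v,z,:at("top",u,v,z)
c1=lambda x,y:(100+x/5-.4,200+y/5-.4); s1=lambda x,y:(380+(x-450)/3.64-.4,240+y/3.64-.4); c2=lambda x,y:(235+x/5-.4,150+y/4.615-.4)
S=[T(*c1(*p),.06) for p in((118,88),(257,57),(297,303))]
ped=(S[0]+S[2])/2; xa=(S[1]-S[2]);xa/=np.linalg.norm(xa); yaw=np.arctan2(xa[1],xa[0])
E
python3 - <<'E'
from geo import *
print("ped",ped,"yaw",yaw,"sep",np.linalg.norm(S[1]-S[2]),np.linalg.norm(S[0]-S[1]))
m=T(*c1(278,182),.06)-T(*c1(135,208),.06);print("yaw from marks",np.arctan2(m[0],-m[1]))
Ss=[at("scene",*s1(*p),.06) for p in((518,288),(640,345),(578,138),(707,187))];print("scene ped",np.mean(Ss,0))
k=tri(c1(152,330),s1(688,57));print("knob",k)
d=k-[ped[0],ped[1],.055];print("len",np.linalg.norm(d),"ang",np.arctan2(d@xa,d[2]),"lat",d@np.array([-xa[1],xa[0],0]))
a,b=T(*c2(252,530),.16),T(*c2(545,518),.16);print("bar",a,b,(a+b)/2,np.linalg.norm(a-b),np.arctan2(a[0]-b[0],-(a[0]-b[0])*0+a[1]-b[1]))
h1,h2=T(*c2(125,98),.16),T(*c2(628,80),.16);print("hinge",h1,h2,(h1+h2)/2)
v=(h1+h2)/2-(a+b)/2;print(v,np.linalg.norm(v),np.arctan2(v[1],v[0]))
for p in((45,68),(120,66),(133,440),(62,440),(632,42),(703,42),(725,415),(655,415)):print("cheek",T(*c2(*p),.17))
E
```

```text
ped [0.50252744 0.33640721 0.06      ] yaw 0.19441306079123574 sep 0.11653638068879874 0.06660399175778564
yaw from marks 0.18345821651208874
scene ped [0.50416232 0.33615821 0.06      ]
knob [0.44430471 0.32366029 0.15382827]
len 0.11540969402268711 ang -0.5425855399084835 lat -0.0012586888656826156
bar [ 0.44825629 -0.00052767  0.16      ] [ 0.45417785 -0.12153442  0.16      ] [ 0.45121707 -0.06103104  0.16      ] 0.12115155020928077 -0.048896758058592824
hinge [0.64430785 0.0539654  0.16      ] [ 0.6529285  -0.15823542  0.16      ] [ 0.64861818 -0.05213501  0.16      ]
[0.19740111 0.00889604 0.        ] 0.19760145900577747 0.04503531568720354
cheek [0.65620911 0.08690016 0.17      ]
cheek [0.65716494 0.05545752 0.17      ]
cheek [0.4881669  0.04843396 0.17      ]
cheek [0.48804442 0.07766836 0.17      ]
cheek [ 0.6684177  -0.15845745  0.17      ]
cheek [ 0.66844464 -0.18800503  0.17      ]
cheek [ 0.50024262 -0.19430508  0.17      ]
cheek [ 0.50012857 -0.16570259  0.17      ]
```

Emit:
step_arm(targets="1 0.2 0.58 0.14 0 0 1;1 0.2 0.58 0.14 0 0 1;1 0.2 0.58 0.14 0 0 1;1 0.2 0.58 0.14 0 0 1;1 0.2 0.58 0.14 0 0 1;1 0.2 0.58 0.14 0 0 1;1 0.2 0.58 0.14 0 0 1;1 0.2 0.58 0.14 0 0 1")

```text
clock: 0.77
eef_pos: [0.253, -0.183, 0.3021]
tool_rot: [0.853, 0.522, 0.001, 0.0]
ft_force: [-0.9, -0.8, -0.8]
grip_width: 0.0852
grasp_force: 0.0
```

```bash
python3 -c "
from workcell import bot
o=bot.get_obs();print(o['joint_pos'])"
```

```text
[-6.27456478e-01 -1.60774495e-01 -2.33910431e-01  1.49698599e+00
  1.07768863e-03  1.41462558e+00]
```

Emit:
step_arm(targets="1 0.18 0.54 0 0 0 1;1 0.18 0.54 0 0 0 1;1 0.18 0.54 0 0 0 1;1 0.18 0.54 0 0 0 1;1 0.18 0.54 0 0 0 1;1 0.18 0.54 0 0 0 1;1 0.18 0.54 0 0 0 1")

```text
clock: 1.35
eef_pos: [0.3429, 0.0867, 0.3012]
tool_rot: [0.586, 0.81, 0.0, 0.0]
ft_force: [0.3, -1.1, -0.1]
grip_width: 0.0851
grasp_force: 0.0
```

Emit:
step_arm(targets="1 0.2 0.47 -0.1 0 0 1;1 0.2 0.47 -0.1 0 0 1;1 0.2 0.47 -0.1 0 0 1;1 0.2 0.47 -0.1 0 0 1;1 0.2 0.47 -0.1 0 0 1;1 0.2 0.47 -0.1 0 0 1;1 0.2 0.47 -0.1 0 0 1")

```text
clock: 1.93
eef_pos: [0.4436, 0.3236, 0.2477]
tool_rot: [0.231, 0.973, -0.0, -0.001]
ft_force: [-0.3, -0.6, 0.1]
grip_width: 0.0851
grasp_force: 0.0
```

Emit:
step_arm(targets="1 0 0 0 0 0 0.84;1 0 0 0 0 0 0.84;1 0 0 0 0 0 0.84;1 0 0 0 0 0 0.84;1 0 0 0 0 0 0.84;1 0 0 0 0 0 0.84;1 0 0 0 0 0 0.84")

```text
clock: 2.52
eef_pos: [0.4426, 0.3188, 0.2507]
tool_rot: [-0.093, 0.996, -0.0, -0.001]
ft_force: [-0.8, -0.6, -0.5]
grip_width: 0.0854
grasp_force: 0.0
```

```bash
python3 -c "
from workcell import bot
o=bot.get_obs();print(o['joint_pos'],o['eef_pos']);q=o['tool_rot'];import math;print(2*math.atan2(q[1],q[0]))"
```

```text
[ 6.24195451e-01  3.26183044e-01  1.71429940e-01  1.41747765e+00
 -2.43055813e-05  4.38539213e-01] [0.44259486 0.31877508 0.25066535]
3.327248908560487
```

Emit:
step_arm(targets="1 0.003 0.0094 -0.12;1 0 0 0")

```text
schema error: expected 7 numbers
```

Emit:
step_arm(targets="0.3 0.003 0.0094 -0.12 0 0 0;0.3 0.003 0.0094 -0.2 0 0 0;0.3 0.003 0.0094 -0.237 0 0 0;0.3 0.003 0.0094 -0.237 0 0 0;0 0.003 0.0094 -0.237 0 0 0;-0.2 0.003 0.0094 -0.237 0 0 0;-0.3 0.003 0.0094 -0.237 0 0 0;-0.3 0.003 0.0094 -0.237 0 0 0;-0.3 0.003 0.0094 -0.237 0 0 0")

```text
clock: 3.27
eef_pos: [0.4456, 0.3245, 0.135]
tool_rot: [-0.092, 0.996, 0.001, 0.002]
ft_force: [0.5, 0.1, -0.2]
grip_width: 0.0299
grasp_force: 0.0
```

Run:
```python
from h import *
a=bot.camera("top")[:,:,::-1];b=bot.camera("scene")[:,:,::-1]
cv2.imwrite("pics/d1.png",cv2.hconcat([cv2.resize(a[200:300,90:190],(400,400),interpolation=2),cv2.resize(b[180:300,380:500],(400,400),interpolation=2)]))
```

```text
(no output)
```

View pics/d1.png

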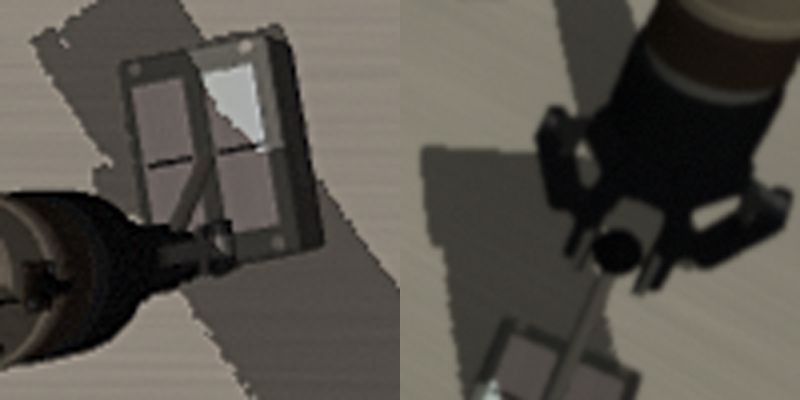

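The knob sits between the pads: scene crop at (617,250). Next I close on it.

Emit:
step_arm(targets="-0.6 0 0 0 0 0 0;-0.6 0 0 0 0 0 0;-0.6 0 0 0 0 0 0;-0.6 0 0 0 0 0 0")

```text
clock: 3.7
eef_pos: [0.4443, 0.3234, 0.1338]
tool_rot: [-0.092, 0.996, -0.0, 0.0]
ft_force: [-1.4, -2.8, 5.9]
grip_width: 0.0248
grasp_force: 58.5
```

Emit:
step_arm(targets="-0.6 0.018 0.0035 0.01 0 0 0;-0.6 0.037 0.0071 0.018 0 0 0;-0.6 0.057 0.011 0.024 0 0 0;-0.6 0.076 0.0146 0.029 0 0 0;-0.6 0.096 0.0185 0.032 0 0 0;-0.6 0.1166 0.0224 0.033 0 0 0;-0.6 0.1166 0.0224 0.033 0 0 0;-0.6 0.1166 0.0224 0.033 0 0 0")

```text
clock: 4.37
eef_pos: [0.5027, 0.3349, 0.149]
tool_rot: [-0.092, 0.996, 0.0, -0.0]
ft_force: [0.3, 0.7, -0.4]
grip_width: 0.017
grasp_force: 0.0
```

Run:
```python
from geo import *
import time
o=bot.get_obs();print(o['eef_pos'],o['ft_force'],o['grip_width'])
a=bot.camera("top")[:,:,::-1];b=bot.camera("scene")[:,:,::-1]
up=np.array([ped[0],ped[1]-.0003,.17]);print(proj("top",up),proj("scene",up))
cv2.imwrite("pics/d2.png",cv2.hconcat([cv2.resize(a[200:280,100:180],(400,400),interpolation=2),cv2.resize(b[220:300,380:460],(400,400),interpolation=2)]))
```

```text
[0.50274305 0.3348597  0.14900638] [ 0.27059967  0.65372418 -0.4130863 ] 0.017049820855481325
[122.42508444 237.39320839] [440.06161399 271.94802795]
```

View pics/d2.png

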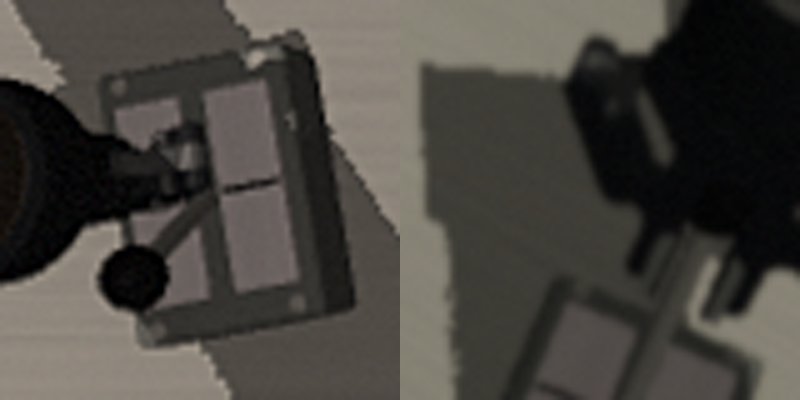

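The grip slipped: the knob is at (133,277) in the top crop, still leaning towards the robot, and the fingers are empty ahead of it. I'll push it from the robot's side with shut fingers instead.

```bash
cat >> geo.py <<'E'
from scipy.optimize import minimize_scalar
def knob(a): return np.array([ped[0],ped[1],.055])+.115*(np.sin(a)*xa+np.array([0,0,np.cos(a)]))
def fit(n,u,v):
    r=minimize_scalar(lambda a:np.sum((proj(n,knob(a))-[u,v])**2),bounds=(-.8,.8),method="bounded");return r.x,r.fun**.5
E
python3 - <<'E'
from geo import *
print(fit("top",*c1(133,277)),fit("top",*c1(152,330)),fit("scene",*s1(688,57)))
print(knob(fit("top",*c1(133,277))[0]),xa)
E
```

```text
(np.float64(-0.3276763140298128), np.float64(0.032112423235444394)) (np.float64(-0.547062031971106), np.float64(0.20557312449527324)) (np.float64(-0.5556511997670004), np.float64(0.976725592725658))
[0.46621266 0.32925683 0.16388117] [0.98116123 0.19319069 0.        ]
```

Emit:
step_arm(targets="-0.6 0 0 0.08 0 0 0;-0.8 0 0 0.15 0 0 0;-1 -0.09 -0.018 0.15 0 0 0;-1 -0.17 -0.034 0.15 0 0 0;-1 -0.19 -0.037 0.15 0 0 0;-1 -0.19 -0.037 0.15 0 0 0;-1 -0.19 -0.037 0.15 0 0 0")

```text
clock: 5.05
eef_pos: [0.4069, 0.3164, 0.225]
tool_rot: [-0.093, 0.996, 0.0, 0.001]
ft_force: [0.6, -0.2, 0.5]
grip_width: 0.0005
grasp_force: 0.0
```

Emit:
step_arm(targets="-1 0 0 -0.08 0 0 0;-1 0 0 -0.16 0 0 0;-1 0 0 -0.168 0 0 0;-1 0.03 0.006 -0.168 0 0 0;-1 0.06 0.012 -0.168 0 0 0;-1 0.085 0.018 -0.168 0 0 0;-1 0.11 0.024 -0.168 0 0 0;-1 0.131 0.029 -0.168 0 0 0;-1 0.131 0.029 -0.168 0 0 0;-1 0.131 0.029 -0.168 0 0 0")

```text
clock: 5.88
eef_pos: [0.4744, 0.3311, 0.1409]
tool_rot: [-0.092, 0.996, 0.0, 0.0]
ft_force: [0.1, -0.3, 0.3]
grip_width: 0.0003
grasp_force: 0.0
```

Run:
```python
from geo import *
o=bot.get_obs();print(o['eef_pos'],o['ft_force'],(o['eef_pos']-ped)@xa)
a=bot.camera("top")[:,:,::-1];b=bot.camera("scene")[:,:,::-1]
for t in(-.1,-.05,0,.05):print(t,c1 and (proj("top",knob(t))-[100,200]+.4)*5,(proj("scene",knob(t))-[400,240]+.4)*5)
cv2.imwrite("pics/d3.png",cv2.hconcat([cv2.resize(a[200:280,100:180],(400,400),interpolation=2),cv2.resize(b[240:320,400:480],(400,400),interpolation=2)]))
```

```text
[0.474368   0.33112502 0.14092687] [ 0.05895022 -0.31745849  0.3285705 ] -0.028649428570335166
-0.1 [118.18886137 216.30138745] [210.93594804 141.3253434 ]
-0.05 [115.6619175  202.63880745] [207.14538783 151.45767204]
0 [113.40533961 188.9632044 ] [203.07514381 162.18516847]
0.05 [111.42660598 175.32218581] [198.73485137 173.48034836]
```

View pics/d3.png

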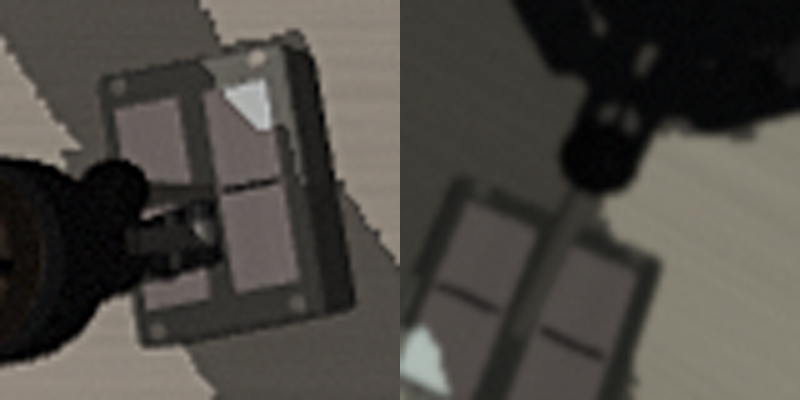

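Emit:
step_arm(targets="-1 -0.06 -0.012 0 0 0 0;-1 -0.12 -0.024 0 0 0 0;-1 -0.14 -0.05 0.08 0 0 -0.16;-1 -0.17 -0.1 0.16 0 0 -0.32;-1 -0.2 -0.16 0.22 0 0 -0.48;-1 -0.22 -0.23 0.28 0 0 -0.64;-1 -0.24 -0.3 0.3 0 0 -0.8;-1 -0.25 -0.36 0.3 0 0 -1;-1 -0.25 -0.36 0.3 0 0 -1")

```text
clock: 6.73
eef_pos: [0.3464, 0.1462, 0.2931]
tool_rot: [0.3, 0.954, 0.0, 0.002]
ft_force: [-1.1, 0.6, -0.2]
grip_width: 0.0001
grasp_force: 0.0
```

```bash
cat > lev.py <<'E'
from geo import *
def blob(n,r=14):
    im=bot.camera(n);g=im.max(2).astype(float);out=[]
    u,v=proj(n,knob(0)).round().astype(int)
    c=g[v-r:v+r,u-r:u+r];m=(c<40).astype(np.uint8)
    m=cv2.morphologyEx(m,cv2.MORPH_OPEN,np.ones((3,3)))
    k,l,s,ce=cv2.connectedComponentsWithStats(m)
    i=1+np.argmax(s[1:,4]);p=ce[i]+[u-r,v-r];return p,s[i],im
if __name__=="__main__":
    ims=[]
    for n in("top","scene"):
        p,s,im=blob(n);print(n,p,s,fit(n,*p),proj(n,knob(0)))
        u,v=p.astype(int);ims.append(cv2.resize(im[max(v-30,0):v+50,max(u-40,0):u+40,::-1],(400,400),interpolation=2))
    cv2.imwrite("pics/lev.png",cv2.hconcat(ims))
E
python3 lev.py
```

```text
top [122.77777778 237.76296296] [  8   9  15  12 135] (np.float64(-0.008012238625120507), np.float64(0.4334195112648199)) [122.28106792 237.39264088]
scene [439.25157233 271.40880503] [  7   7  14  14 159] (np.float64(-0.005179680335145205), np.float64(1.124131253076783)) [440.21502876 272.03703369]
```

View pics/lev.png

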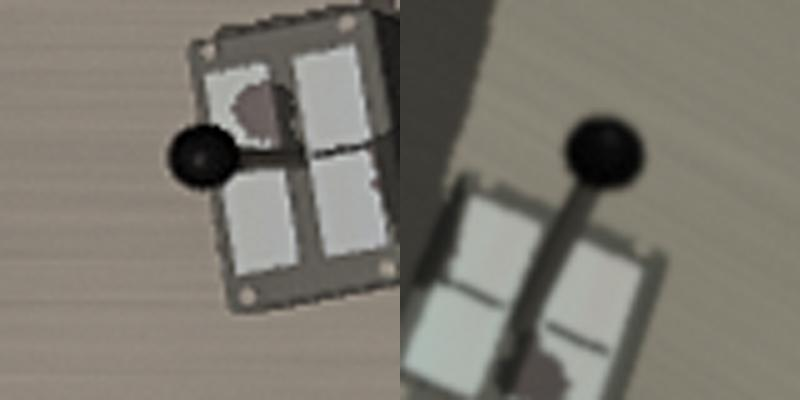

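The lever stands upright at -0.007 rad (knob at (122.8,237.8) in top, (439.3,271.4) in scene) and is released. Next is the guard.

Emit:
step_arm(targets="-0.15 0.205 -0.423 -0.08 0 0 -1;-0.15 0.205 -0.423 -0.08 0 0 -1;-0.15 0.205 -0.423 -0.08 0 0 -1;-0.15 0.205 -0.423 -0.08 0 0 -1;-0.15 0.205 -0.423 -0.08 0 0 -1;-0.15 0.205 -0.423 -0.08 0 0 -1;-0.15 0.205 -0.423 -0.08 0 0 -1;-0.15 0.205 -0.423 -0.08 0 0 -1")

```text
clock: 7.5
eef_pos: [0.4511, -0.0612, 0.2489]
tool_rot: [0.639, 0.769, -0.001, -0.001]
ft_force: [0.4, -0.3, 0.2]
grip_width: 0.0364
grasp_force: 0.0
```

Emit:
step_arm(targets="-0.15 0 0 0 0 0 -0.17;-0.15 0 0 0 0 0 -0.17;-0.15 0 0 0 0 0 -0.17;-0.15 0 0 0 0 0 -0.17")

```text
clock: 7.83
eef_pos: [0.4507, -0.0595, 0.2504]
tool_rot: [0.687, 0.727, 0.0, -0.0]
ft_force: [-0.3, 0.2, 1.0]
grip_width: 0.0363
grasp_force: 0.0
```

Run:
```python
from h import *
o=bot.get_obs();q=o['tool_rot'];print(o['eef_pos'],2*np.arctan2(q[1],q[0]),o['joint_pos'],o['grip_width'])
```

```text
[ 0.45068843 -0.05953788  0.25037625] 1.6275995864293293 [-1.31478786e-01  1.42601568e-01 -6.72673775e-02  1.36088244e+00
  2.02242009e-04  1.38251429e+00] 0.03625058400988972
```

Emit:
step_arm(targets="-0.15 0 0 -0.06 0 0 0;-0.15 0 0 -0.12 0 0 0;-0.15 0 0 -0.16 0 0 0;-0.15 0 0 -0.2 0 0 0;-0.15 0 0 -0.222 0 0 0;-0.15 0 0 -0.222 0 0 0")

```text
clock: 8.33
eef_pos: [0.4485, -0.0597, 0.1369]
tool_rot: [0.687, 0.726, -0.002, -0.002]
ft_force: [-0.5, 1.0, 0.8]
grip_width: 0.036
grasp_force: 0.0
```

Emit:
step_arm(targets="-0.4 0 0 0 0 0 0;-0.7 0 0 0 0 0 0;-1 0 0 0 0 0 0;-1 0 0 0 0 0 0;-1 0 0 0 0 0 0;-1 0 0 0 0 0 0")

```text
clock: 8.83
eef_pos: [0.4515, -0.0604, 0.1405]
tool_rot: [0.688, 0.725, 0.001, 0.001]
ft_force: [-0.5, 1.4, 6.0]
grip_width: 0.012
grasp_force: 58.9
```

Run:
```python
import numpy as np
def P(t):
    t=np.radians(t);return np.array([.195-.195*np.cos(t)-.0215*np.sin(t),.195*np.sin(t)-.0215*np.cos(t)+.0215])
for a,ts in((0,range(5,30,5)),(25,(30,35,40,45,50))):
  for t in ts:
    d=(P(t)-P(a))/.5;r=(t-a)/45
    print(t,np.round([d[0]*.999,d[0]*.047,d[1],-r*.047,r*.999,0],4))
```

```text
5 [-2.30e-03 -1.00e-04  3.42e-02 -5.20e-03  1.11e-01  0.00e+00]
10 [-1.50e-03 -1.00e-04  6.84e-02 -1.04e-02  2.22e-01  0.00e+00]
15 [ 2.200e-03  1.000e-04  1.024e-01 -1.570e-02  3.330e-01  0.000e+00]
20 [ 8.80e-03  4.00e-04  1.36e-01 -2.09e-02  4.44e-01  0.00e+00]
25 [ 0.0183  0.0009  0.1688 -0.0261  0.555   0.    ]
30 [ 0.0124  0.0006  0.0319 -0.0052  0.111   0.    ]
35 [ 0.0275  0.0013  0.0626 -0.0104  0.222   0.    ]
40 [ 0.0452  0.0021  0.0919 -0.0157  0.333   0.    ]
45 [ 0.0654  0.0031  0.1195 -0.0209  0.444   0.    ]
50 [ 0.0879  0.0041  0.1453 -0.0261  0.555   0.    ]
```

Emit:
step_arm(targets="-1 -0.0023 0 0.034 -0.005 0.111 0;-1 -0.0015 0 0.068 -0.01 0.222 0;-1 0.0022 0 0.102 -0.016 0.333 0;-1 0.0088 0.0004 0.136 -0.021 0.444 0;-1 0.0183 0.0009 0.169 -0.026 0.555 0;-1 0.0183 0.0009 0.169 -0.026 0.555 0")

```text
clock: 9.33
eef_pos: [0.4605, -0.0599, 0.2229]
tool_rot: [0.671, 0.707, -0.16, -0.154]
ft_force: [-7.1, 1.4, 0.7]
grip_width: 0.012
grasp_force: 60.6
```

Run:
```python
from workcell import bot
o=bot.get_obs()
for k in('eef_pos','joint_pos','ft_force','ft_torque','grip_width','grasp_force'):print(k,o[k])
```

```text
eef_pos [ 0.46046579 -0.05990076  0.22289293]
joint_pos [-0.09098903  0.53970327  0.32454     1.79917276 -0.05872706  1.44052669]
ft_force [-7.10665658  1.44618033  0.69335857]
ft_torque [ 0.26820183  0.47110301 -0.20691844]
grip_width 0.01199589745952392
grasp_force 60.55095434188843
```

Emit:
step_arm(targets="-1 0.014 0.0007 0.031 -0.0025 0.053 0;-1 0.031 0.0014 0.0605 -0.005 0.107 0;-1 0.05 0.0023 0.0885 -0.0075 0.16 0;-1 0.0714 0.0034 0.1145 -0.01 0.213 0;-1 0.095 0.0045 0.1385 -0.0125 0.267 0;-1 0.095 0.0045 0.1385 -0.0125 0.267 0;-1 0.095 0.0045 0.1385 -0.0125 0.267 0")

```text
clock: 9.92
eef_pos: [0.4861, -0.0587, 0.2702]
tool_rot: [0.655, 0.691, -0.222, -0.209]
ft_force: [-4.1, -2.5, 0.6]
grip_width: 0.012
grasp_force: 63.2
```

```bash
python3 - <<'E'
from h import *
from scipy.spatial.transform import Rotation as R
o=bot.get_obs()
for k in('eef_pos','joint_pos','ft_force','ft_torque','grip_width','grasp_force'):print(k,o[k])
z=R.from_quat(o['tool_rot']).as_matrix()[:,2];g=o['eef_pos']-.0215*z
print("grip",g,"angle",np.degrees(np.arctan2(g[2]-.16,.6470-g[0])),np.hypot(g[2]-.16,.647-g[0]))
a=bot.camera("top")[:,:,::-1];b=bot.camera("scene")[:,:,::-1]
cv2.imwrite("pics/g1.png",cv2.hconcat([cv2.resize(a[140:300,220:400],(400,356),interpolation=2),cv2.resize(b[130:290,180:360],(400,356),interpolation=2)]))
Y=np.array([-.047,.999,0]);X=np.array([.999,.047,0]);H=np.array([.6465,-.052,.16])
for t in(45,50,55):
  t_=np.radians(t)
  for s in(-.09,.09):
    e=H+.150*(-np.cos(t_)*X+np.array([0,0,np.sin(t_)]))+s*Y;p=proj("scene",e);q=proj("top",e)
    print(t,s,(q-[220,140])*2.222,(p-[180,130])*2.222+[400,0])
E
python3 lev.py
```

```text
eef_pos [ 0.48608906 -0.0586708   0.27016707]
joint_pos [-0.07320362  0.73595136  0.69912499  2.14997971 -0.07572958  1.46842413]
ft_force [-4.06091884 -2.53346311  0.64481431]
ft_torque [-0.38296499  0.26555118  0.30562967]
grip_width 0.011999818542628613
grasp_force 63.193992376327515
grip [ 0.49856158 -0.05795447  0.28766487] angle 40.697269585185744 0.195786321251434
45 -0.09 [320.53487826 164.49181031] [526.39619384  16.67737248]
45 0.09 [102.80262316 174.02381904] [672.87163407  89.49587261]
50 -0.09 [321.70023385 151.863402  ] [518.76308352  13.49430576]
50 0.09 [101.73081325 161.52801069] [666.65023381  87.07957881]
55 -0.09 [322.64399553 138.18807116] [510.47109446  11.33931591]
55 0.09 [100.66580432 147.97885156] [659.69329687  85.80135255]
top [122.89361702 237.76595745] [  8   9  16  12 141] (np.float64(-0.008394121785299764), np.float64(0.5473656611265652)) [122.28106792 237.39264088]
scene [439.29936306 271.40764331] [  7   7  14  14 157] (np.float64(-0.005566711904004977), np.float64(1.0798915678509728)) [440.21502876 272.03703369]
```

View pics/g1.png

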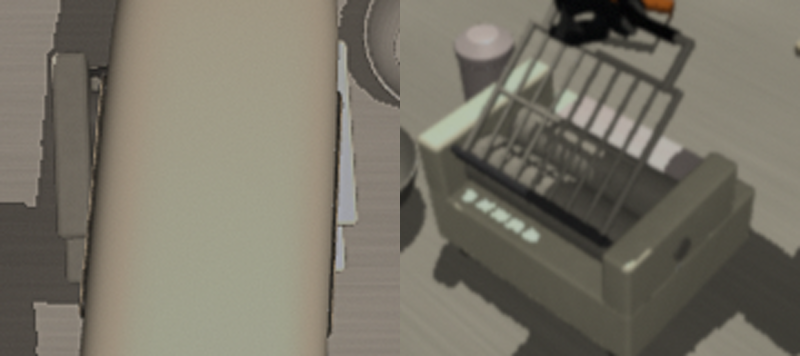

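The guard is at about 41° by the arm's pose, but joint 4 has reached its 2.15 limit, so the tool must tilt less. I'll fit the arm's plane kinematics to pick a tilt it can reach.

```bash
cat > /tmp/k.py <<'E'
import numpy as np
from scipy.optimize import least_squares
D=[(.241,.005,1.335,.153,-.476,.231),(-.1608,-.2339,1.497,.253,-.183,.3021),(.3262,.1714,1.4175,.4426,.3188,.2507),(.1426,-.0673,1.3609,.4507,-.0595,.2504),(.5397,.3245,1.7992,.4605,-.0599,.2229),(.7360,.6991,2.15,.4861,-.0587,.2702)]
def fk(p,j2,j3,j4):
    a,al,b,be,c,h=p;t=j2-j3+j4
    return a*np.sin(j2+al)+b*np.sin(j2-j3+be)+c*np.sin(t),h+a*np.cos(j2+al)+b*np.cos(j2-j3+be)+c*np.cos(t)
def res(p):
    o=[]
    for d in D:
        r,z=fk(p,*d[:3]);o+=[r-np.hypot(d[3],d[4]),z-d[5]]
    return o
s=min((least_squares(res,[.35,x,.35,y,.25,.2]) for x in(-.3,0,.3) for y in(0,.8,1.57)),key=lambda s:s.cost);print(s.x,np.abs(s.fun).max())
for tl in(0,10,15,20,25,30):
    f=np.radians(tl);R=np.hypot(.5222-.0215*np.sin(f),.06);Z=.3094-.0215*np.cos(f)
    q=least_squares(lambda q:np.subtract(fk(s.x,q[0],q[1],np.pi/2+f-q[0]+q[1]),(R,Z)),[.6,.5]).x
    print(tl,q,np.pi/2+f-q[0]+q[1])
E
python3 /tmp/k.py
```

```text
[ 0.19485424  0.06576039  0.54980898  0.66280565 -0.00667268 -0.29610634] 0.07660835363998209
0 [0.6733582  0.59704335] 1.494481474637027
10 [0.6704957  0.59704797] 1.6718815245789616
15 [0.66880087 0.59704921] 1.760844058159211
20 [0.66695068 0.59705533] 1.8499668305820274
25 [0.66495191 0.59705529] 1.9392320282619648
30 [0.66282334 0.59705409] 2.028625856148885
```

```bash
cd /tmp; sed -i 's/+c\*np.sin(t),h/+c*np.cos(t),h/; s/+c\*np.cos(t)$/-c*np.sin(t)/' k.py; python3 k.py
```

```text
[ 0.49334575 -0.00261994  0.39285179  1.55180176  0.40393903  0.24031917] 0.00023569582988136606
0 [0.27660144 0.19794413] 1.4921390148704219
10 [0.41838698 0.38512115] 1.7120634189611013
15 [0.49177768 0.48041458] 1.8212326085997343
20 [0.56680332 0.57725466] 1.93031351770974
25 [0.64355165 0.67613234] 2.0397093277427434
30 [0.72224716 0.77780604] 2.149953983239131
```

Emit:
step_arm(targets="-1 0 0 0 0.004 -0.09 0;-1 0 0 0 0.004 -0.09 0;-1 0 0 0 0.004 -0.09 0")

```text
clock: 10.37
eef_pos: [0.487, -0.0586, 0.2695]
tool_rot: [0.663, 0.698, -0.197, -0.185]
ft_force: [-0.3, -5.0, -5.5]
grip_width: 0.0116
grasp_force: 63.4
```

```bash
cat > st.py <<'E'
from h import *
from scipy.spatial.transform import Rotation as R
o=bot.get_obs()
for k in('eef_pos','joint_pos','ft_force','ft_torque','grip_width','grasp_force'):print(k,o[k])
z=R.from_quat(o['tool_rot']).as_matrix()[:,2];g=o['eef_pos']-.0215*z
print("tilt",np.degrees(np.arctan2(-z[0],-z[2])),"grip",g,"angle",np.degrees(np.arctan2(g[2]-.16,.6470-g[0])),np.hypot(g[2]-.16,.647-g[0]))
E
python3 st.py
```

```text
eef_pos [ 0.48699678 -0.05862723  0.26953695]
joint_pos [-0.07653783  0.67316217  0.62510581  2.06559424 -0.06996909  1.46137166]
ft_force [-0.25945491 -5.02569118 -5.51440517]
ft_torque [-0.68456541 -0.60148727  0.51631559]
grip_width 0.011605101905853609
grasp_force 63.350404500961304
tilt 31.29158658990303 grip [ 0.49815862 -0.05797568  0.28790102] angle 40.672825040419404 0.19624583383266658
```

Emit:
step_arm(targets="-1 0.012 0.0006 0.011 0.002 -0.04 0;-1 0.025 0.0012 0.021 0.004 -0.08 0;-1 0.038 0.0018 0.031 0.006 -0.12 0;-1 0.052 0.0024 0.04 0.0076 -0.162 0;-1 0.052 0.0024 0.04 0.0076 -0.162 0;-1 0.052 0.0024 0.04 0.0076 -0.162 0")

```text
clock: 10.87
eef_pos: [0.5112, -0.0575, 0.2923]
tool_rot: [0.673, 0.709, -0.154, -0.143]
ft_force: [-6.8, -3.8, 4.8]
grip_width: 0.0118
grasp_force: 61.0
```

```bash
python3 st.py
python3 - <<'E'
from h import *
b=bot.camera("scene")[:,:,::-1]
Y=np.array([-.047,.999,0]);X=np.array([.999,.047,0]);H=np.array([.6465,-.052,.16])
for t in(45,50,55):
  t_=np.radians(t);u=-np.cos(t_)*X+np.array([0,0,np.sin(t_)])
  for s in(-.09,.09,.07):
    e=H+(.150 if abs(s)>.08 else .195)*u+s*Y;print(t,s,(proj("scene",e)-[210,115])*4)
cv2.imwrite("pics/g2.png",cv2.resize(b[115:255,210:350],(560,560),interpolation=2))
E
```

```text
eef_pos [ 0.51122948 -0.05745963  0.29232565]
joint_pos [-0.07803662  0.62290599  0.65453599  2.02147783 -0.05746363  1.45282336]
ft_force [-6.81916261 -3.81227397  4.8129022 ]
ft_torque [-0.84970391  1.46170886  0.30940437]
grip_width 0.011806796870087115
grasp_force 60.98569393157959
tilt 24.179566478451616 grip [ 0.52003295 -0.05690946  0.31193295] angle 50.115232054939995 0.19800064383319882
45 -0.09 [107.5359025   90.02227269]
45 0.09 [371.21806313 221.10868157]
45 0.07 [379.87061413 123.26439072]
50 -0.09 [93.79492984 84.29217958]
50 0.09 [360.01842271 216.75891776]
50 0.07 [365.4677179  115.67242375]
55 -0.09 [78.86785682 80.41280992]
55 0.09 [347.49468383 214.45788037]
55 0.07 [349.2040133  110.67287417]
```

View pics/g2.png

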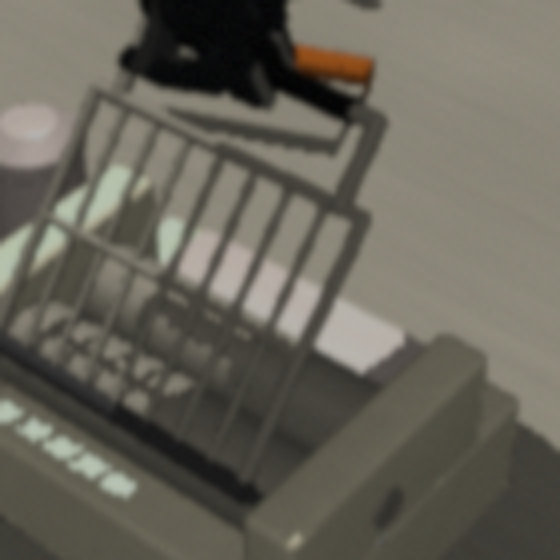

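```bash
python3 - <<'E'
from h import *
from scipy.optimize import least_squares
Y=np.array([-.047,.999,0]);X=np.array([.999,.047,0]);H0=np.array([.6465,-.052,.16])
def pr(t,r,s,off=0): 
    u=-np.cos(t)*X+np.array([0,0,np.sin(t)]);return (proj("scene",H0+off*X+r*u+s*Y)-[210,115])*4
print("base",pr(.87,0,.09),pr(.87,0,-.09),pr(.87,0,.106))
# direction of side rods is insensitive to offsets
for n,s,top,bot_ in(("R",.088,(362,213),(247,485)),("L",-.088,(95,90),(10,330))):
    print(n,"obs slope",np.degrees(np.arctan2(top[1]-bot_[1],top[0]-bot_[0])),[(t,round(np.degrees(np.arctan2(*(pr(np.radians(t),.148,s)-pr(0,0,s))[::-1])),1)) for t in(44,47,50,53)])
# shut bias from saved first image: front grille/bar dark sleeve in scene0
im=cv2.imread("pics/scene0.png").max(2)
e=[proj("scene",H0-.195*X+s*Y) for s in(.06,-.06)];print("sleeve pred",e)
m=np.zeros_like(im);c=np.mean(e,0).astype(int);m[c[1]-22:c[1]+22,c[0]-32:c[0]+32]=1
l=((im<45)&(m>0)).astype(np.uint8);k,L,S,C=cv2.connectedComponentsWithStats(l);i=1+np.argmax(S[1:,4])
print("sleeve obs",S[i],C[i],"pred mid",np.mean(e,0), proj("scene",H0-.195*X))
E
python3 st.py
```

```text
base [237.99460045 487.5816553 ] [ -7.08018274 334.98781853] [262.21743992 502.6638109 ]
R obs slope -67.0816445014564 [(44, np.float64(-63.0)), (47, np.float64(-64.4)), (50, np.float64(-65.8)), (53, np.float64(-67.2))]
L obs slope -70.49755149333778 [(44, np.float64(-64.3)), (47, np.float64(-66.2)), (50, np.float64(-68.1)), (53, np.float64(-70.0))]
sleeve pred [array([313.68271045, 181.76451162]), array([274.17928564, 161.78613746])]
sleeve obs [273 159  41  24 239] [293.0167364  170.79916318] pred mid [293.93099805 171.77532454] [293.36326113 171.48819853]
eef_pos [ 0.51103456 -0.0574837   0.29212712]
joint_pos [-0.07803276  0.62325697  0.65423589  2.02176679 -0.05759955  1.45285366]
ft_force [-7.71015986 -5.4387453   5.42759386]
ft_torque [-0.87091849  1.53803193  0.32434243]
grip_width 0.011977207429867836
grasp_force 61.00328743457794
tilt 24.23376807070338 grip [ 0.51985656 -0.05693202  0.31172605] angle 50.03765513314869 0.19795517015232247
```

```bash
cat > ang.py <<'E'
from h import *
from scipy.optimize import minimize
from scipy.ndimage import map_coordinates
Y=np.array([-.047,.999,0]);X=np.array([.999,.047,0]);H=np.array([.6465,-.052,.16])
def pts(t,w):
    u=-np.cos(t)*X+np.array([0,0,np.sin(t)]);o=[]
    for s in np.linspace(-w,w,9):o+=[H+r*u+s*Y for r in np.linspace(.03,.147,50)]
    for s in np.linspace(-w,w,90):o.append(H+.148*u+s*Y)
    return np.array([proj("scene",p) for p in o])
def score(im,dark,rng):
    g=cv2.GaussianBlur(im.max(2),(0,0),.8);k=cv2.getStructuringElement(cv2.MORPH_ELLIPSE,(7,7))
    b=cv2.morphologyEx(g,cv2.MORPH_BLACKHAT if dark else cv2.MORPH_TOPHAT,k).astype(float)
    b=np.minimum(b,30);res=[]
    for t in rng:
        P=pts(np.radians(t),.087)
        best=max((map_coordinates(b,[P[:,1]+dy,P[:,0]+dx],order=1).mean(),dx,dy) for dx in np.arange(-2,2.1,.5) for dy in np.arange(-2,2.1,.5))
        res.append((round(best[0],2),t,best[1],best[2]))
    return sorted(res)[::-1][:5]
if __name__=="__main__":
    s0=cv2.imread("pics/scene0.png")
    for d in(0,1):print("shut",d,score(s0,d,np.arange(-6,7,1.)))
    im=bot.camera("scene")[:,:,::-1].copy()
    for d in(0,1):print("now",d,score(im,d,np.arange(42,58,1.)))
E
python3 ang.py
```

```text
Traceback (most recent call last):
  File "ang.py", line 21, in <module>
    for d in(0,1):print("shut",d,score(s0,d,np.arange(-6,7,1.)))
                                 ~~~~~^^^^^^^^^^^^^^^^^^^^^^^^^
  File "ang.py", line 15, in score
    P=pts(np.radians(t),.087)
  File "ang.py", line 9, in pts
    return np.array([proj("scene",p) for p in o])
                     ~~~~^^^^^^^^^^^
  File "h.py", line 9, in proj
    i=bot.camera_info(n);P=i["pose"];f=210/np.tan(np.radians(i["vertical_fov"]/2))
ValueError: time passes only in moves, steps and waits
```

```bash
sed -i '2a from functools import lru_cache\n@lru_cache\ndef CI(n): return bot.camera_info(n)' h.py; sed -i 's/i=bot.camera_info(n)/i=CI(n)/' h.py; python3 ang.py
```

```text
shut 0 [(np.float64(10.84), np.float64(6.0), np.float64(-1.5), np.float64(2.0)), (np.float64(10.76), np.float64(5.0), np.float64(-2.0), np.float64(2.0)), (np.float64(10.57), np.float64(4.0), np.float64(-2.0), np.float64(1.5)), (np.float64(10.54), np.float64(-6.0), np.float64(0.0), np.float64(-2.0)), (np.float64(10.44), np.float64(-2.0), np.float64(-2.0), np.float64(0.0))]
shut 1 [(np.float64(13.57), np.float64(-5.0), np.float64(2.0), np.float64(2.0)), (np.float64(13.48), np.float64(-6.0), np.float64(2.0), np.float64(1.5)), (np.float64(13.07), np.float64(-4.0), np.float64(2.0), np.float64(2.0)), (np.float64(11.57), np.float64(-3.0), np.float64(2.0), np.float64(2.0)), (np.float64(11.3), np.float64(2.0), np.float64(1.0), np.float64(2.0))]
now 0 [(np.float64(13.75), np.float64(55.0), np.float64(-2.0), np.float64(1.5)), (np.float64(13.62), np.float64(56.0), np.float64(-2.0), np.float64(1.5)), (np.float64(13.5), np.float64(54.0), np.float64(-2.0), np.float64(1.5)), (np.float64(13.35), np.float64(57.0), np.float64(-1.5), np.float64(2.0)), (np.float64(13.02), np.float64(42.0), np.float64(2.0), np.float64(-2.0))]
now 1 [(np.float64(18.9), np.float64(50.0), np.float64(0.5), np.float64(0.0)), (np.float64(18.86), np.float64(49.0), np.float64(0.0), np.float64(0.0)), (np.float64(18.8), np.float64(51.0), np.float64(1.0), np.float64(0.0)), (np.float64(18.67), np.float64(48.0), np.float64(-0.5), np.float64(0.0)), (np.float64(18.58), np.float64(52.0), np.float64(1.5), np.float64(0.0))]
```

The image fit gives 49–50° and the arm's pose 50.0°. The hold is steady and the lever was last measured upright with the guard lifted, so I'm handing in.

```bash
python3 lev.py | cut -c1-150; python3 -c "
from workcell import bot
print(bot.job_done())"
```

```text
top [122.90647482 237.75539568] [  8   9  16  12 139] (np.float64(-0.008241438048323908), np.float64(0.5617171510593038)) [122.28106792 237.39264088]
scene [439.2721519  271.44936709] [  7   7  14  14 158] (np.float64(-0.004527017590362608), np.float64(1.090447496289281)) [440.21502876 272.03703369]
the job is handed in; nothing more can be done
None
```

I handed the job in with the lever upright (about -0.01 rad) and released before the guard was touched, and the guard held open at about 50° (arm pose 50.0°, image fit 49–50°); the arm met none of the loose things that I could tell, though I did not re-measure them.

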